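Load the breakfast caddy and hold the spring clip open over its card

ROBOT

A 7-joint arm with a two-finger parallel gripper is mounted at the origin on the work surface. World frame = base frame: x ahead of the robot, y to its left, z up, the work surface at z = 0. Lengths are in m, angles in rad, forces in N, time in s.
With the tool pointing down it reaches from about 0.425 to 0.8 m from the base axis. Payload 8.3 kg.
Tool frame: the origin (TCP) lies between the finger pads; the fingertips stand 22 mm ahead of it and the grasp point (between the pads) lies 3 mm ahead of it; z points along the fingers, y is the line along which they close (so a half turn about z gives the same grasp; the last joint's range is limited). The gripper opens to 85 mm and grips with 20 to 120 N. Pads are 22 mm wide; open, the fingers measure 114 mm over their backs; the gripper's body (76 mm by 85 mm) begins 54 mm behind the grasp point. The pads swing forward as they close: fully open they stand 13 mm farther back than shut.
Start: joints at [1.211, 0.383, 0.016, 1.37, -0.006, 1.388, -0.046], TCP at [0.183, -0.598, 0.253] pointing down, gripper open.
Joint ranges: [-2.95, 2.95], [-0.25, 2.06], [-1.52, 1.56], [0.18, 2.33], [-1.44, 4.58], [0.02, 2.06], [-3.01, 3.01]. Speed limits (rad/s): [2.39, 2.39, 3.01, 3.01, 3.14, 3.14, 3.14].

INTERFACE

Orientations are given as a unit quaternion [x, y, z, w].
In Python, from plant import ctrl, vision gives the robot as it stands.
- The arm moves only by the tool inch_along, called after "Request:" as name(argument=value, ...) on one line, values as JSON. Schema: {"type":"object","properties":{"steps":{"type":"string"},"clamp_n":{"type":"number"},"only":{"type":"string"},"quiet":{"type":"boolean"},"lines":{"type":"string"}},"required":["steps"],"additionalProperties":false}. steps is a string of 1 to 10 rows, parted by a bar, with the numbers parted by commas; each row has 7 numbers: dx, dy, dz in m, then a rotation vector rx, ry, rz in rad, then the finger opening in m; each row is the pose to reach, as a shift and turn from the pose commanded when the call began, along the tool's axes at that moment; what a row does not reach only later rows make up. A row lasts 1/10 s, in which the tool goes at most 0.05 m and 0.15 rad, less where a joint would pass 70% of its speed; a pose out of reach is approached as far as the arm can. The fingers move at their own pace and stop on an object; clamp_n is the grip in N (left out, the last holds). Time passes only in rows, so rows that do not move let the fingers close. The tool returns the time, the measured TCP pose, the force, the opening and the grip force at its end. only (a regular expression) keeps the lines of the reply that match it, lines (a string "A,B") keeps lines A to B, and quiet returns only ok. Input that does not fit is refused with a message, and nothing moves.
- ctrl.get_state(): the state, without advancing time (a new reading comes with each control period).
- vision.capture(name): name is "side" or "top"; returns (picture, depth): 400x640x3 uint8, red, green, blue; 400x640 float32, m along the optical axis (not along the pixel's ray), 0 where there is no reading.
- vision.get_calibration(name): a dict with "K" (3x3 intrinsics, pixels), "pose" (4x4, takes a point from camera to world coordinates). Camera axes: x right, y down, z forward; pixel columns grow to the right and rows downward; lengths in m; the calibration is good to about 2 mm. A picture is of the moment at which its call begins. get_calibration takes no time and is no camera call.
- ctrl.job_done(): hands the job in; it is judged then, once.
The state is a dict: "time": time; "joints": joint angles; "dq": joint speeds; "tau": joint torques, N m; "tcp_pos": TCP position; "tool_rot": TCP orientation; "contact_force": force on the tool from outside, world axes, zero at the start; "ft_torque": the same for the moment, N m; "width": finger opening in m; "grasp_force": force on a finger pad.
Only numpy, scipy, OpenCV 4.12 (cv2) and the standard library are available. Lean on these libraries where they do the work, as an engineer would, in place of code of your own. Each camera call takes 0.05 s, during which the arm holds its last target. There are 200 camera calls.

TASK

Stand the honey jar, the green tea tin and the blue egg cup upright on the floor of the wooden breakfast caddy, setting each one down rather than dropping it. Then squeeze the handles of the red spring clip that is parked on the tea box, take it off, and bring it spread open to the breakfast card standing in the caddy's end: hold it gaping squarely over the middle of the card's top edge, one jaw well down either side and neither touching the card, so that I can slip the order in beside it. Finish still holding the clip open there; do not push the card over, and leave everything else on the worktop where it stands.

Things in the scene. Friction and masses are not known exactly. Their poses are not given: they have to be found in the camera images.
- caddy: Wooden breakfast caddy, fixed, 176 (x) by 340 (y) mm outside. Origin under its centre on the worktop, z up. Floor top 10 mm above the worktop; long side walls 8 mm thick and 40 mm high, end boards 10 mm thick and 55 mm high. At its +y end a strip 12 mm wide and 22 mm high (y 140 to 152 mm) forms the slot for the card; the free floor is x -80 to 80, y -160 to 140 mm.
- card: Stiff white card with a green band, 148 wide, 105 high, 3 mm thick, standing upright in the slot across the caddy's +y end (in the caddy frame its middle is at y 156 mm). Origin at the middle of its foot, 10 mm above the worktop; x is normal to the card, y along its edge, z up. It leans on its springy foot when pushed (about 1 N at the top edge for 0.1 rad).
- card_top (a point): Middle of the card's top edge, 105 mm above the card's foot and 115 mm above the worktop.
- honey_jar: Round amber glass jar with a yellow screw cap, 52 mm across and 70 mm high (body straight from 5 to about 40 mm height, the neck and cap narrower, cap 47 mm across), about 0.18 kg. Origin at the centre of its underside, z up.
- tea_tin: Green rectangular tin with a brass seam, 56 (x) by 40 (y) by 72 mm high, about 0.12 kg. Origin at the centre of its underside, z up.
- egg_cup: Blue ceramic egg cup, 66 mm high: round foot 46 mm across, thin stem, bowl 47 to 48 mm across from 40 mm height up to the rim. About 0.09 kg. Origin at the centre of its underside, z up.
- tea_box: Open plywood box with tea sachets, fixed, 160 (x) by 90 (y) by 60 mm high, walls 5 mm. Origin at the centre of its underside. The red clip is parked on its long +y wall (wall middle at y 42.5 mm in the box frame), handles up.
- clip: Red spring clip, 50 g, parked handles up. Origin on its hinge pin (parked: 64 mm above the worktop), z up along the handles, x across the opening, y along the pin. Handles 28 mm wide (y), tops 40 mm above the pin, flaring: parked 40 mm apart over their outsides at the top. Squeezed together along x (spring, 8 N) until they stand parallel, 18 mm over their outsides, they swing the jaws wide open.
- lip_a (a point): Inner lower edge of the clip's +x jaw, mid-lip. Jaws reach 40 mm below the pin, lips 44 mm wide (y). The distance from lip_a to lip_b is the gape: 1.5 mm closed on nothing, 5 mm parked pinching the box wall, about 26 mm fully open (the lips are then 38 mm below the pin).
- lip_b (a point): The same on the -x jaw.
- mug: White mug, 80 mm across, 92 mm high; a bystander. Origin under its centre.
- salt_shaker: Glass salt shaker with a steel cap, 38 mm across, 70 mm high; a bystander. Origin under its centre.
- pepper_mill: Dark wooden pepper mill, 48 mm across, 126 mm high; a bystander. Origin under its centre.
- teaspoon: Steel teaspoon lying flat, 140 mm long along its x; a bystander.
- milk_jug: Blue mug-shaped milk jug, 60 mm across, 70 mm high; a bystander. Origin under its centre.
- sugar_bowl: White sugar bowl, 96 mm across, 45 mm high; a bystander. Origin under its centre.
There are look-alikes about, which are no part of the job. Leave any purple look-alike of the tea_box alone.

How it is judged:
By the outcome, as a careful person would: the job done as asked, in the order asked, and still so for the second after the job is handed in, while the arm keeps its last pose, push and grip.
It also fails if it takes over 72 s, if anything falls off the work surface, if the arm or the gripper's body presses on something with over 40 N, if the wrist force passes 120 N, or if a joint passes its speed limit or range.

## Working session

There is one attempt and no reset: what is moved stays moved. The work goes in short steps, Python scripts to look and compute and a tool call to move; the robot and the scene stay as the last step left them, time stands still between calls to the robot, and variables do not carry over. Pictures are saved under pics/ and viewed, at most 10 in all, crops included, and the job is handed in when it is done.

```bash
ls; mkdir -p pics
```

Create h.py:
```python
import numpy as np, cv2
from plant import ctrl, vision
```

Run:
```python
from h import *
s=ctrl.get_state(); print(s)
for n in ("top","side"):
    im,d=vision.capture(n); c=vision.get_calibration(n)
    np.savez(f"{n}0.npz",im=im,d=d,K=c["K"],T=c["pose"])
    print(n,c["K"],c["pose"])
    cv2.imwrite(f"pics/{n}0.png",im[:,:,::-1])
```

```text
pics
{'time': 0.0, 'joints': array([ 1.21111035,  0.38425003,  0.01637484,  1.37118104, -0.00633083,
        1.38820527, -0.04649821]), 'dq': array([-0.00129531, -0.00058838,  0.00043723,  0.00071062, -0.0003087 ,
       -0.00016388, -0.00107162]), 'tau': array([-1.33355315e-03, -6.27614164e+01,  8.43438897e-01, -3.71818721e+01,
        1.63965794e-02,  1.43171384e-02, -5.84524216e-07]), 'tcp_pos': array([ 0.1826853 , -0.59720994,  0.25225926]), 'tool_rot': array([ 9.89005101e-01,  1.47878043e-01, -1.51279292e-04, -9.86160499e-04]), 'contact_force': array([-0.91316287, -0.35976874, -0.37510008]), 'ft_torque': array([-0.00446485, -0.00360234, -0.02272782]), 'grasp_force': 0.0, 'width': 0.08563174814796366}
top [[503.03105572   0.         328.30787783]
 [  0.         503.03105572 187.35231373]
 [  0.           0.           1.        ]] [[ 2.55172939e-02 -9.80126439e-01  1.96725779e-01  1.55820956e-01]
 [-9.99665933e-01 -2.58271213e-02  9.90846292e-04 -4.16087610e-02]
 [ 4.10970591e-03 -1.96685343e-01 -9.80458049e-01  1.80996883e+00]
 [ 0.00000000e+00  0.00000000e+00  0.00000000e+00  1.00000000e+00]]
side [[453.72825692   0.         318.5612433 ]
 [  0.         453.72825692 193.07053816]
 [  0.           0.           1.        ]] [[ 0.95290029 -0.17013712  0.25106652  0.13109196]
 [-0.30257999 -0.58968348  0.74881155 -1.18482746]
 [ 0.02064914 -0.78951045 -0.61338965  1.04321911]
 [ 0.          0.          0.          1.        ]]
```

View pics/top0.png

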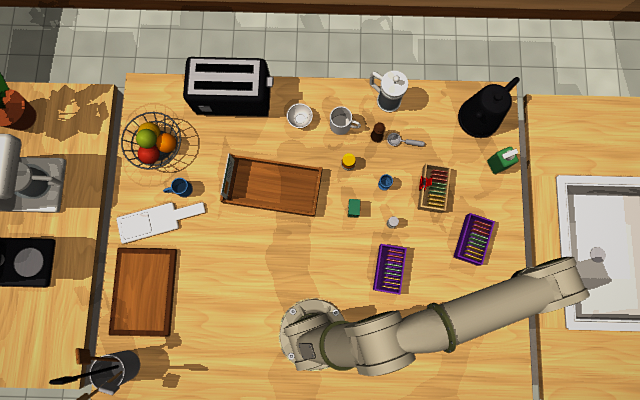

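View pics/side0.png

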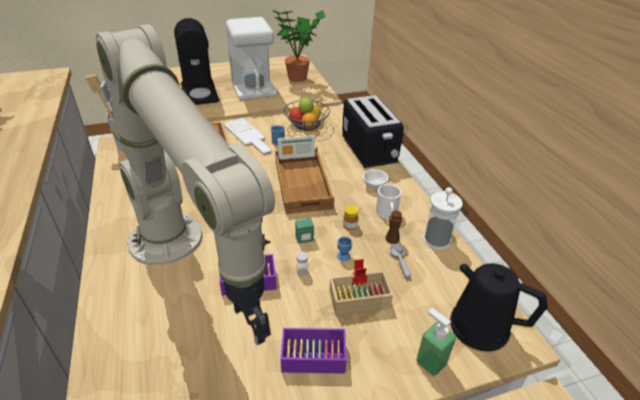

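The top view shows the caddy at about (272,185), with the card on its left (+y) end at (228,178). The honey jar is at (348,160), the tin at (354,208) and the egg cup at (385,182). The plywood tea box is at (434,188), with the red clip at (428,184).

Look-alikes:
- **Tea boxes:** the purple boxes at (390,268) and (475,238) are excluded by colour.
- **Blue items:** the one at (179,187) has a handle, so it is the milk jug. The one at (385,182) has a foot and bowl, so it is the egg cup.

I'll confirm this in one enlarged crop.

Add to h.py:
```python
def load(n,k="0"):
    z=np.load(f"{n}{k}.npz"); return z["im"],z["d"],z["K"],z["T"]
def snap(n,k):
    im,d=vision.capture(n); c=vision.get_calibration(n)
    np.savez(f"{n}{k}.npz",im=im,d=d,K=c["K"],T=c["pose"]); return im,d,c["K"],c["pose"]
def cloud(d,K,T):
    v,u=np.mgrid[:d.shape[0],:d.shape[1]]
    P=np.stack([(u-K[0,2])/K[0,0]*d,(v-K[1,2])/K[1,1]*d,d],-1)
    P=P@T[:3,:3].T+T[:3,3]; P[d==0]=np.nan; return P
def ray(u,v,K,T,z):
    r=T[:3,:3]@np.array([(u-K[0,2])/K[0,0],(v-K[1,2])/K[1,1],1.]); return T[:3,3]+r*(z-T[2,3])/r[2]
def proj(p,K,T):
    q=K@(T[:3,:3].T@(np.asarray(p)-T[:3,3])); return q[:2]/q[2]
```

Run:
```python
from h import *
im,d,K,T=load("top")
a=cv2.resize(im[100:240,205:465],None,fx=3,fy=3,interpolation=cv2.INTER_CUBIC)
cv2.imwrite("pics/crop.png",a[:,:,::-1])
P=cloud(d,K,T)
for n,(u,v) in dict(jar=(348,160),tin=(354,208),cup=(385,182),mug=(341,120),salt=(393,222),mill=(378,132),floor=(270,185),work=(330,250),clip=(427,184)).items():
    print(n,np.round(P[v,u],3), np.round(ray(u,v,K,T,0.07),3))
hsv=cv2.cvtColor(im,cv2.COLOR_RGB2HSV)
for n in("top","side"):
    im,d,K,T=load(n);P=cloud(d,K,T);hsv=cv2.cvtColor(im,cv2.COLOR_RGB2HSV)
    for nm,lo,hi in(("yellow",(22,150,120),(35,255,255)),("green",(60,90,40),(90,255,255)),("blue",(95,100,60),(120,255,255)),("red",(0,200,100),(4,255,255))):
        m=cv2.inRange(hsv,lo,hi)
        k,l,st,ce=cv2.connectedComponentsWithStats(m)
        for i in range(1,k):
            if st[i,4]>12:
                q=P[l==i]; print(n,nm,st[i],ce[i].round(1),"med",np.nanmedian(q,0).round(3),"zmax",np.nanmax(q[:,2]).round(3) if len(q) else 0)
```

```text
jar [ 0.604 -0.107  0.08 ] [ 0.606 -0.108  0.07 ]
tin [ 0.433 -0.131  0.075] [ 0.434 -0.132  0.07 ]
cup [ 0.537 -0.244  0.033] [ 0.53 -0.24  0.07]
mug [ 0.775 -0.081  0.011] [ 0.755 -0.079  0.07 ]
salt [ 0.387 -0.267  0.077] [ 0.388 -0.268  0.07 ]
mill [ 0.703 -0.211  0.104] [ 0.713 -0.214  0.07 ]
floor [0.519 0.173 0.013] [0.508 0.166 0.07 ]
work [ 0.291 -0.052 -0.004] [ 0.285 -0.051  0.07 ]
clip [ 0.526 -0.388  0.073] [ 0.526 -0.388  0.07 ]
top yellow [136 129  13  16 151] [142.1 136.9] med [0.655 0.613 0.126] zmax 0.137
top yellow [342 153  13  13 128] [348.4 159.1] med [ 0.61  -0.108  0.071] zmax 0.081
top green [488 147  30  26 352] [500.5 161. ] med [ 0.609 -0.639  0.111] zmax 0.13
top green [348 199  12  16 175] [353.9 206.7] med [ 0.437 -0.131  0.073] zmax 0.085
top blue [378 174  15  16 139] [385.2 182.4] med [ 0.535 -0.245  0.039] zmax 0.078
top blue [163 178  25  16 142] [177.9 187.1] med [0.497 0.499 0.039] zmax 0.076
top red [138 147  17  16 202] [145.6 154.4] med [0.606 0.612 0.077] zmax 0.091
top red [424 178   9  12  52] [428.1 182.2] med [ 0.529 -0.389  0.085] zmax 0.11
side yellow [300 102  12   6  29] [305.2 105.3] med [0.649 0.586 0.108] zmax 0.117
side yellow [311 105   9  12  67] [315.8 110.2] med [0.704 0.592 0.072] zmax 0.097
side yellow [345 206  13  11 125] [351.1 210.9] med [ 0.606 -0.116  0.067] zmax 0.073
side green [296 219  17  11 140] [304.  224.5] med [ 0.435 -0.141  0.07 ] zmax 0.075
side green [305 231   8   9  20] [310.2 233.7] med [ 0.456 -0.152  0.04 ] zmax 0.051
side green [297 232   7  10  31] [298.9 236.2] med [ 0.415 -0.151  0.036] zmax 0.052
side green [418 326  39  49 740] [434.8 352. ] med [ 0.6   -0.681  0.08 ] zmax 0.123
side blue [272 127  12  17 139] [276.9 133.1] med [0.492 0.467 0.051] zmax 0.069
side blue [338 238  13  22 225] [344.1 248.2] med [ 0.534 -0.253  0.044] zmax 0.067
side red [353 260  13  24 181] [359.  272.9] med [ 0.529 -0.387  0.069] zmax 0.103
```

View pics/crop.png

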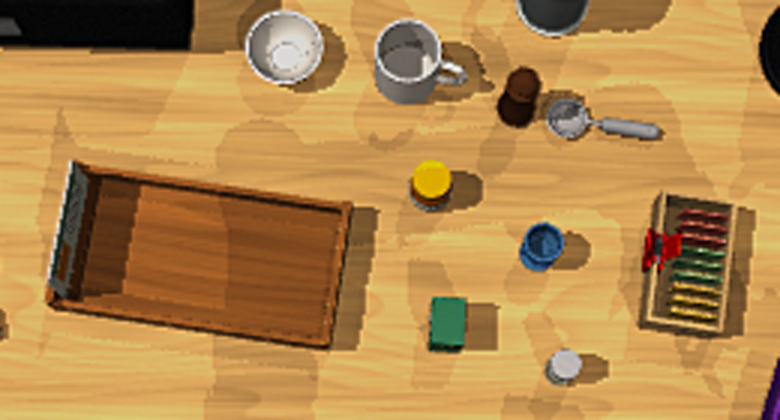

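The crop confirms it. The red clip, crop (660,248), sits on the plywood box's +y wall. The jar is at crop (431,182), the tin at (447,323) with its long side up the image, and the egg cup at (543,243). The caddy corners are near crop (78,165), (350,203), (330,345) and (50,303), with the card on the left.

Create m.py:
```python
from h import *
def rect(name,roi,lo,hi,z,n="top",k="0",clo=False):
    im,d,K,T=load(n,k);hsv=cv2.cvtColor(im,cv2.COLOR_RGB2HSV)
    m=cv2.inRange(hsv,lo,hi); mm=np.zeros_like(m); u0,v0,u1,v1=roi; mm[v0:v1,u0:u1]=m[v0:v1,u0:u1]
    if clo: mm=cv2.morphologyEx(mm,cv2.MORPH_CLOSE,np.ones((5,5)))
    c=max(cv2.findContours(mm,cv2.RETR_EXTERNAL,cv2.CHAIN_APPROX_NONE)[0],key=cv2.contourArea)
    p=np.array([ray(u,v,K,T,z)[:2] for u,v in c[:,0]],np.float32)
    r=cv2.minAreaRect(p*1000); print(name,np.round(r[0],1),np.round(r[1],1),"ang",round(r[2],1)); return mm
```

Run:
```python
from m import *
im,d,K,T=load("top");hsv=cv2.cvtColor(im,cv2.COLOR_RGB2HSV)
for u,v in((270,165),(322,185),(270,205),(270,210),(230,178),(225,178),(233,178),(330,240),(430,168),(434,209),(450,190),(421,200)):print((u,v),hsv[v,u],end=" ")
print()
rect("tin",(340,190,370,225),(60,90,40),(90,255,255),.072)
P=cloud(d,K,T)
# height-map edges
def hp(name,u0,v0,u1,v1,zl,zh):
    q=P[v0:v1,u0:u1].reshape(-1,3);q=q[(q[:,2]>zl)&(q[:,2]<zh)]
    r=cv2.minAreaRect((q[:,:2]*1000).astype(np.float32));print(name,len(q),np.round(r[0],1),np.round(r[1],1),round(r[2],1))
    return q
hp("caddy",212,145,332,222,.024,.09)
c=hp("card",212,145,250,215,.08,.13)
m=c[:,:2].mean(0);w,V=np.linalg.eigh(np.cov(c[:,:2].T));print("card mean",m,V[:,1],np.sqrt(w),c[:,2].max())
hp("box",412,158,458,218,.03,.085)
q=P[158:218,412:458].reshape(-1,3);print("box z pct",np.nanpercentile(q[:,2],[50,80,90,97,100]))
```

```text
(270, 165) [ 13 195 169] (322, 185) [ 16 155 133] (270, 205) [ 13 197 149] (270, 210) [ 16 169 110] (230, 178) [25 46 72] (225, 178) [ 71 115  31] (233, 178) [ 11 193  45] (330, 240) [ 23 124 220] (430, 168) [ 16 141  56] (434, 209) [ 17 142  81] (450, 190) [ 16 153 102] (421, 200) [ 19 131 212] 
tin [ 438.6 -129.7] [53.4 38.4] ang 0.8
caddy 963 [516.7 165. ] [341.4 178.9] 82.7
card 136 [536.8 318.4] [  6.8 147.1] 82.2
card mean [0.53552452 0.31845245] [-0.99228703  0.12396152] [0.00132868 0.04256755] 0.12554383873221409
box 756 [ 520.1 -416. ] [ 99.6 162.4] 81.8
box z pct [0.00659781 0.04642231 0.05864059 0.07112119 0.10987288]
```

Create go.py:
```python
import sys
from h import *
from scipy.spatial.transform import Rotation as R
def tool(x,y,z,ang=None):
    s=ctrl.get_state();r=R.from_quat(s["tool_rot"]);M=r.as_matrix()
    d=M.T@(np.array([x,y,z])-s["tcp_pos"]);t=np.zeros(3)
    if ang is not None:
        a=np.radians(ang);Y=np.array([np.cos(a),np.sin(a),0]);Z=np.array([0,0,-1.]);D=np.stack([np.cross(Y,Z),Y,Z],1)
        t=(r.inv()*R.from_matrix(D)).as_rotvec()
    print("d",d.round(4),"rot",t.round(4),"yang",np.degrees(np.arctan2(M[1,1],M[0,1])).round(1),"tcp",s["tcp_pos"].round(4),"F",s["contact_force"].round(1),"w",round(s["width"],4),"g",round(s["grasp_force"],1),"t",round(s["time"],2))
def caddy(x,y,c=(.5167,.165),yaw=-7.5):
    a=np.radians(yaw);return c[0]+x*np.cos(a)-y*np.sin(a),c[1]+x*np.sin(a)+y*np.cos(a)
if __name__=="__main__": tool(*map(float,sys.argv[1:]))
```

```bash
python3 go.py .608 -.110 .17 -97.5; python3 -c "
from go import caddy
for p in((0,-100),(0,-5),(0,80),(0,156)):print(p,caddy(p[0]/1e3,p[1]/1e3))"
```

```text
d [ 0.5492 -0.3414  0.083 ] rot [-1.800e-03  4.000e-04  4.277e-01] yang -73.0 tcp [ 0.1827 -0.5973  0.2524] F [-0.7 -0.1 -0.6] w 0.0853 g 0.0 t 0.1
(0, -100) (np.float64(0.5036473807779949), np.float64(0.06585551386261897))
(0, -5) (np.float64(0.5160473690388998), np.float64(0.16004277569313097))
(0, 80) (np.float64(0.5271420953776041), np.float64(0.24431558890990485))
(0, 156) (np.float64(0.5370620859863281), np.float64(0.3196653983743144))
```

Request:
inch_along(steps="0.549,-0.341,0.083,0,0,0.428,0.085 | 0.549,-0.341,0.083,0,0,0.428,0.085 | 0.549,-0.341,0.083,0,0,0.428,0.085 | 0.549,-0.341,0.083,0,0,0.428,0.085 | 0.549,-0.341,0.083,0,0,0.428,0.085 | 0.549,-0.341,0.083,0,0,0.428,0.085 | 0.549,-0.341,0.083,0,0,0.428,0.085 | 0.549,-0.341,0.083,0,0,0.428,0.085 | 0.549,-0.341,0.083,0,0,0.428,0.085 | 0.549,-0.341,0.083,0,0,0.428,0.085", clamp_n=30)

```text
time: 1.1
tcp_pos: [0.5082, -0.2245, 0.1895]
tool_rot: [0.998, -0.066, -0.0, -0.0]
contact_force: [0.2, -1.2, -0.3]
width: 0.0852
grasp_force: 0.0
```

```bash
python3 go.py .608 -.110 .15 -97.5
```

```text
d [ 0.0839 -0.1265  0.0395] rot [-0.0001  0.0003 -0.0006] yang -97.5 tcp [ 0.5082 -0.2245  0.1895] F [ 0.2 -1.2 -0.3] w 0.0852 g 0.0 t 1.1
```

Request:
inch_along(steps="0.042,-0.063,0.02,0,0,0,0.085 | 0.084,-0.126,0.04,0,0,0,0.085 | 0.084,-0.126,0.04,0,0,0,0.085 | 0.084,-0.126,0.04,0,0,0,0.085 | 0.084,-0.126,0.04,0,0,0,0.085 | 0.084,-0.126,0.04,0,0,0,0.085")

```text
time: 1.7
tcp_pos: [0.6066, -0.1136, 0.1497]
tool_rot: [0.998, -0.066, -0.0, 0.0]
contact_force: [0.6, -0.5, 0.3]
width: 0.0853
grasp_force: 0.0
```

```bash
python3 go.py .608 -.110 .030 -97.5
```

```text
d [ 0.001  -0.0039  0.1197] rot [ 0.0009  0.0008 -0.0015] yang -97.6 tcp [ 0.6066 -0.1136  0.1497] F [ 0.6 -0.5  0.3] w 0.0853 g 0.0 t 1.7
```

Run:
```python
from h import *
im,d,K,T=snap("side","1"); snap("top","1")
# jar axis from side: yellow cap & amber; clip red blob
hsv=cv2.cvtColor(im,cv2.COLOR_RGB2HSV)
x0=(345,225)
a=cv2.resize(im[190:310,290:420],None,fx=5,fy=5,interpolation=cv2.INTER_CUBIC);cv2.imwrite("pics/side1.png",a[:,:,::-1])
print("jar expected cap centre px",proj((.608,-.11,.07),K,T),"cup rim",proj((.535,-.245,.066),K,T))
m=cv2.inRange(hsv,(95,100,40),(120,255,255));
l=cv2.connectedComponentsWithStats(m);print([ (s,c.round(1)) for s,c in zip(l[2][1:],l[3][1:]) if s[4]>50])
```

```text
jar expected cap centre px [351.10365906 209.00021569] cup rim [344.51144117 241.07496088]
[(array([272, 127,  12,  17, 139], dtype=int32), array([276.9, 133.1])), (array([338, 238,  13,  22, 226], dtype=int32), array([344. , 248.2]))]
```

View pics/side1.png

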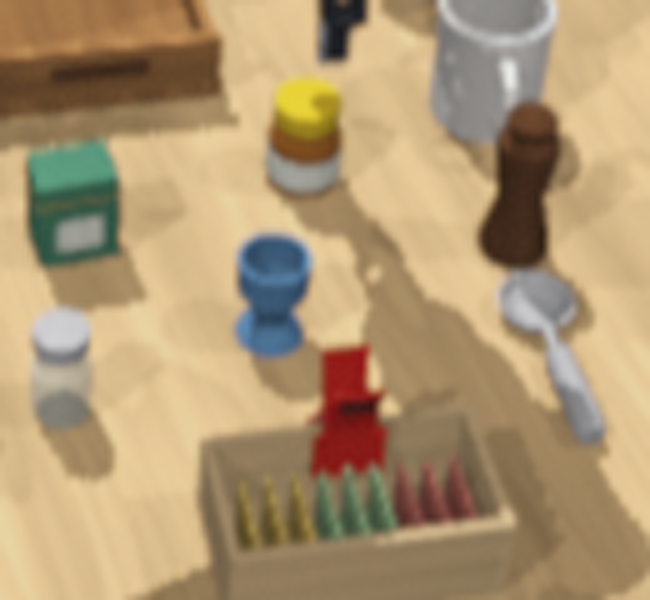

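The view confirms the jar's cap at pixel (351,209), as predicted, and the cup's rim at (344,241). The clip stands handles-up at (359,270) on the far wall of the plywood box. Next I descend on the jar.

Request:
inch_along(steps="0.001,-0.003,0.05,0,0,0,0.085 | 0.001,-0.003,0.09,0,0,0,0.085 | 0.001,-0.003,0.119,0,0,0,0.085 | 0.001,-0.003,0.119,0,0,0,0.085 | 0.001,-0.003,0.119,0,0,0,0.04 | 0.001,-0.003,0.119,0,0,0,0.04 | 0.001,-0.003,0.119,0,0,0,0.04 | 0.001,-0.003,0.119,0,0,0,0.04", clamp_n=30)

```text
time: 2.6
tcp_pos: [0.6103, -0.1101, 0.0339]
tool_rot: [0.998, -0.066, 0.002, 0.0]
contact_force: [-1.7, -0.2, 6.6]
width: 0.0509
grasp_force: 31.2
```

```bash
python3 go.py .5036 .0659 .15 -97.5
```

```text
d [-0.1284 -0.1604 -0.1167] rot [ 0.0006 -0.0046 -0.0007] yang -97.5 tcp [ 0.6103 -0.1101  0.0339] F [-1.7 -0.2  6.6] w 0.0509 g 31.2 t 2.6
```

Request:
inch_along(steps="0,0,-0.05,0,0,0,0.04 | 0,0,-0.1,0,0,0,0.04 | -0.03,-0.038,-0.117,0,0,0,0.04 | -0.06,-0.075,-0.117,0,0,0,0.04 | -0.09,-0.113,-0.117,0,0,0,0.04 | -0.128,-0.160,-0.117,0,0,0,0.04 | -0.128,-0.160,-0.117,0,0,0,0.04 | -0.128,-0.160,-0.117,0,0,0,0.04 | -0.128,-0.160,-0.117,0,0,0,0.04")

```text
time: 3.5
tcp_pos: [0.5034, 0.065, 0.1489]
tool_rot: [0.998, -0.066, 0.001, 0.0]
contact_force: [0.5, 0.1, -1.9]
width: 0.0511
grasp_force: 33.0
```

```bash
python3 go.py .5036 .0659 .052 -97.5
```

```text
d [-0.0001 -0.0009  0.0969] rot [ 0.0004 -0.002  -0.0009] yang -97.6 tcp [0.5034 0.065  0.1489] F [ 0.5  0.1 -1.9] w 0.0511 g 33.0 t 3.5
```

Request:
inch_along(steps="0,-0.001,0.04,0,0,0,0.04 | 0,-0.001,0.08,0,0,0,0.04 | 0,-0.001,0.095,0,0,0,0.04 | 0,-0.001,0.099,0,0,0,0.04 | 0,-0.001,0.102,0,0,0,0.04 | 0,-0.001,0.102,0,0,0,0.04")

```text
time: 4.1
tcp_pos: [0.5039, 0.0664, 0.0468]
tool_rot: [0.998, -0.066, 0.001, -0.0]
contact_force: [0.6, -0.3, -1.8]
width: 0.0506
grasp_force: 33.0
```

```bash
python3 go.py .5036 .0659 .0439 -97.5
```

```text
d [-0.0002  0.0005  0.0029] rot [-0.0003 -0.0016 -0.0016] yang -97.6 tcp [0.5039 0.0664 0.0468] F [ 0.6 -0.3 -1.8] w 0.0506 g 33.0 t 4.1
```

Request:
inch_along(steps="0,0,0.0015,0,0,0,0.04 | 0,0,0.003,0,0,0,0.04 | 0,0,0.0045,0,0,0,0.04 | 0,0,0.0045,0,0,0,0.04")

```text
time: 4.5
tcp_pos: [0.5036, 0.067, 0.0438]
tool_rot: [0.998, -0.066, 0.001, 0.0]
contact_force: [-7.3, -2.9, 18.8]
width: 0.0508
grasp_force: 34.9
```

```bash
python3 go.py .5036 .0659 .0439 -97.5
```

```text
d [ 0.0001  0.0011 -0.0001] rot [ 0.0003 -0.0023 -0.0003] yang -97.5 tcp [0.5036 0.067  0.0438] F [-7.3 -2.9 18.8] w 0.0508 g 34.9 t 4.5
```

Request:
inch_along(steps="0,0,-0.001,0,0,0,0.04 | 0,0,-0.001,0,0,0,0.066 | 0,0,-0.001,0,0,0,0.066 | 0,0,-0.002,0,0,0,0.066 | 0,0,-0.04,0,0,0,0.066 | 0,0,-0.08,0,0,0,0.066 | 0,0,-0.12,0,0,0,0.07 | 0,0,-0.12,0,0,0,0.07")

```text
time: 5.3
tcp_pos: [0.506, 0.0678, 0.1672]
tool_rot: [0.998, -0.065, 0.005, -0.001]
contact_force: [0.8, 0.5, -0.6]
width: 0.0701
grasp_force: 0.0
```

```bash
python3 go.py .4386 -.1297 .13 -89.2
```

```text
d [-0.0414  0.2047  0.0364] rot [-0.0017 -0.0097 -0.145 ] yang -97.5 tcp [0.506  0.0678 0.1672] F [ 0.8  0.5 -0.6] w 0.0701 g 0.0 t 5.3
```

Request:
inch_along(steps="-0.01,0.05,0.01,0,0,-0.05,0.08 | -0.02,0.1,0.02,0,0,-0.1,0.08 | -0.03,0.15,0.03,0,0,-0.145,0.08 | -0.041,0.2,0.036,0,-0.009,-0.145,0.08 | -0.041,0.204,0.036,0,-0.009,-0.145,0.08 | -0.041,0.204,0.036,0,-0.009,-0.145,0.08 | -0.041,0.204,0.036,0,-0.009,-0.145,0.08", clamp_n=25)

```text
time: 6.0
tcp_pos: [0.436, -0.1288, 0.1255]
tool_rot: [1.0, 0.007, -0.004, -0.001]
contact_force: [1.5, -0.3, 0.3]
width: 0.0804
grasp_force: 0.0
```

```bash
python3 go.py .4386 -.1297 .05 -89.2
```

Run:
```python
from h import *
im,d,K,T=snap("top","2")
hsv=cv2.cvtColor(im,cv2.COLOR_RGB2HSV);m=cv2.inRange(hsv,(22,150,120),(35,255,255));m[:,:200]=0
l=cv2.connectedComponentsWithStats(m);
for s,c in zip(l[2][1:],l[3][1:]):
    if s[4]>40: print(s,c,ray(*c,K,T,.08))
from go import caddy;print("expect",caddy(0,-.1))
```

```text
d [0.0033 0.001  0.0754] rot [-0.0013  0.0085  0.0006] yang -89.2 tcp [ 0.436  -0.1288  0.1255] F [ 1.5 -0.3  0.3] w 0.0804 g 0.0 t 6.0
[292 181  13  13 137] [297.81021898 186.84671533] [0.50192402 0.06711857 0.08      ]
expect (np.float64(0.5036473807779949), np.float64(0.06585551386261897))
```

The jar stands in the caddy, at (298,187), where planned. Next is the tin.

Request:
inch_along(steps="0.003,0.001,0.04,0,0.008,0,0.08 | 0.003,0.001,0.075,0,0.008,0,0.08 | 0.003,0.001,0.075,0,0.008,0,0.08 | 0.003,0.001,0.075,0,0.008,0,0.03 | 0.003,0.001,0.075,0,0.008,0,0.03 | 0.003,0.001,0.075,0,0.008,0,0.03 | 0.003,0.001,0.075,0,0.008,0,0.03 | 0.003,0.001,0.075,0,0.008,0,0.03 | 0.003,0.001,0.075,0,0.008,0,0.03", clamp_n=25)

```text
time: 6.95
tcp_pos: [0.4394, -0.1309, 0.0524]
tool_rot: [1.0, 0.007, 0.001, 0.0]
contact_force: [-0.4, 0.8, 7.3]
width: 0.0401
grasp_force: 24.4
```

```bash
python3 go.py .5160 .1600 .17 -97.5
```

```text
d [ 0.081  -0.2897 -0.1174] rot [-1.000e-04 -2.600e-03  1.449e-01] yang -89.2 tcp [ 0.4394 -0.1309  0.0524] F [-0.4  0.8  7.3] w 0.0401 g 24.4 t 6.95
```

Request:
inch_along(steps="0,0,-0.05,0,0,0,0.03 | 0,0,-0.1,0,0,0,0.03 | 0.01,-0.04,-0.117,0,0,0.03,0.03 | 0.025,-0.09,-0.117,0,0,0.06,0.03 | 0.039,-0.138,-0.117,0,0,0.09,0.03 | 0.052,-0.186,-0.117,0,0,0.12,0.03 | 0.067,-0.235,-0.117,0,0,0.145,0.03 | 0.081,-0.282,-0.117,0,-0.002,0.145,0.03 | 0.081,-0.289,-0.117,0,-0.002,0.145,0.03 | 0.081,-0.289,-0.117,0,-0.002,0.145,0.03")

```text
time: 7.95
tcp_pos: [0.5146, 0.1619, 0.1681]
tool_rot: [0.998, -0.063, -0.001, -0.001]
contact_force: [-0.1, -0.9, -0.9]
width: 0.0403
grasp_force: 25.8
```

```bash
python3 go.py .5160 .1600 .0655 -97.5
```

```text
d [0.0019 0.0019 0.1026] rot [-0.0017  0.0027  0.0043] yang -97.3 tcp [0.5146 0.1619 0.1681] F [-0.1 -0.9 -0.9] w 0.0403 g 25.8 t 7.95
```

Request:
inch_along(steps="0,0,0.04,0,0,0,0.03 | 0,0,0.08,0,0,0,0.03 | 0,0,0.1,0,0,0,0.03 | 0,0,0.1,0,0,0,0.03")

```text
time: 8.35
tcp_pos: [0.5129, 0.1561, 0.0651]
tool_rot: [0.998, -0.067, -0.004, 0.001]
contact_force: [0.3, -1.2, -1.5]
width: 0.0398
grasp_force: 25.6
```

```bash
python3 go.py .5160 .1600 .0625 -97.5
```

```text
d [ 0.0026 -0.0043  0.0026] rot [ 0.0029  0.0074 -0.003 ] yang -97.7 tcp [0.5129 0.1561 0.0651] F [ 0.3 -1.2 -1.5] w 0.0398 g 25.6 t 8.35
```

Request:
inch_along(steps="0,0,0.0,0,0,0,0.03 | 0.0,0,0.0015,0,0.003,0,0.03 | 0.0,0,0.003,0,0.003,0,0.03 | 0.0,0,0.003,0,0.003,0,0.03")

```text
time: 8.75
tcp_pos: [0.515, 0.1592, 0.0654]
tool_rot: [0.998, -0.066, 0.001, -0.0]
contact_force: [-0.2, -0.5, -0.9]
width: 0.0402
grasp_force: 25.6
```

```bash
python3 go.py .5160 .1600 .0625 -97.5
```

```text
d [ 0.0009 -0.0009  0.0029] rot [-0.0008 -0.0014 -0.0004] yang -97.5 tcp [0.515  0.1592 0.0654] F [-0.2 -0.5 -0.9] w 0.0402 g 25.6 t 8.75
```

Request:
inch_along(steps="0,0,0.001,0,0,0,0.03 | 0,0,0.002,0,0,0,0.03 | 0,0,0.003,0,0,0,0.03 | 0,0,0.003,0,0,0,0.03")

```text
time: 9.15
tcp_pos: [0.515, 0.1594, 0.0623]
tool_rot: [0.998, -0.066, 0.0, -0.0]
contact_force: [-0.7, -0.5, 6.4]
width: 0.04
grasp_force: 24.6
```

```bash
python3 go.py .5160 .1600 .0625 -97.5
```

```text
d [ 0.0009 -0.0008 -0.0002] rot [-0.0005 -0.0009 -0.0004] yang -97.5 tcp [0.515  0.1594 0.0623] F [-0.7 -0.5  6.4] w 0.04 g 24.6 t 9.15
```

Request:
inch_along(steps="0,0,0,0,0,0,0.055 | 0,0,0,0,0,0,0.055 | 0,0,0,0,0,0,0.055 | 0,0,-0.03,0,0,0,0.06 | 0,0,-0.07,0,0,0,0.06 | 0,0,-0.11,0,0,0,0.08 | 0,0,-0.11,0,0,0,0.08")

```text
time: 9.85
tcp_pos: [0.5174, 0.1606, 0.1774]
tool_rot: [0.998, -0.065, 0.005, -0.002]
contact_force: [0.9, 1.0, 0.2]
width: 0.0798
grasp_force: 0.0
```

```bash
python3 go.py .535 -.245 .14 -97.5
```

```text
d [0.0701 0.4    0.0363] rot [-0.0042 -0.0088 -0.0001] yang -97.5 tcp [0.5174 0.1606 0.1774] F [0.9 1.  0.2] w 0.0798 g 0.0 t 9.85
```

Request:
inch_along(steps="0.009,0.05,0,0,0,0,0.08 | 0.018,0.1,0,0,0,0,0.08 | 0.026,0.15,0.01,0,0,0,0.08 | 0.035,0.2,0.015,0,0,0,0.08 | 0.044,0.25,0.02,0,0,0,0.08 | 0.053,0.3,0.025,0,0,0,0.08 | 0.061,0.35,0.03,0,0,0,0.08 | 0.07,0.4,0.036,0,0,0,0.08 | 0.07,0.4,0.036,0,0,0,0.08 | 0.07,0.4,0.036,0,0,0,0.08", clamp_n=25)

```text
time: 10.85
tcp_pos: [0.5306, -0.2489, 0.1342]
tool_rot: [0.998, -0.068, -0.001, -0.0]
contact_force: [0.1, 0.5, -0.1]
width: 0.0797
grasp_force: 0.0
```

Run:
```python
from h import *
im,d,K,T=snap("top","3"); im2,d2,K2,T2=snap("side","3")
hsv=cv2.cvtColor(im,cv2.COLOR_RGB2HSV);m=cv2.inRange(hsv,(60,90,40),(90,255,255));m[:,:250]=0;m[:,400:]=0
l=cv2.connectedComponentsWithStats(m);
for s,c in zip(l[2][1:],l[3][1:]):
    if s[4]>40: print("tin",s,c,ray(*c,K,T,.082))
from go import caddy;print("expect",caddy(0,-.005))
# cup in side view: blue blob top row region = rim; predicted rim for candidate
im0,d0,K0,T0=load("side","1");m=cv2.inRange(cv2.cvtColor(im0,cv2.COLOR_RGB2HSV),(95,100,40),(120,255,255))
r=np.argwhere(m[230:265,330:360])+[230,330]
for v in range(236,262,2): w=r[r[:,0]==v][:,1]; print(v,(w.min(),w.max()) if len(w) else None,end=" ")
print()
for z in(0,.066):print(z,[proj((.535+dx,-.245,z),K0,T0).round(1) for dx in(-.024,0,.024)])
```

```bash
python3 go.py .535 -.245 .056 -97.5
```

```text
tin [265 175  14  17 168] [271.66071429 182.88095238] [0.51329115 0.159207   0.082     ]
expect (np.float64(0.5160473690388998), np.float64(0.16004277569313097))
236 None 238 (np.int64(341), np.int64(347)) 240 (np.int64(339), np.int64(350)) 242 (np.int64(339), np.int64(350)) 244 (np.int64(339), np.int64(350)) 246 (np.int64(339), np.int64(350)) 248 (np.int64(339), np.int64(349)) 250 (np.int64(341), np.int64(347)) 252 (np.int64(340), np.int64(347)) 254 (np.int64(338), np.int64(348)) 256 (np.int64(338), np.int64(349)) 258 (np.int64(339), np.int64(348)) 260 None 
0 [array([336.2, 257.6]), array([343.4, 256.1]), array([350.4, 254.6])]
0.066 [array([337.2, 242.6]), array([344.5, 241.1]), array([351.8, 239.6])]
d [0.0031 0.     0.079 ] rot [-0.0017  0.0004  0.0012] yang -97.4 tcp [ 0.5319 -0.2447  0.135 ] F [-0.5  1.2  0.7] w 0.0797 g 0.0 t 10.95
```

The tin is placed as planned, and the cup's silhouette agrees with the estimate. Next I grasp the cup.

Request:
inch_along(steps="0.003,0,0.04,0,0,0,0.08 | 0.003,0,0.079,0,0,0,0.08 | 0.003,0,0.079,0,0,0,0.08 | 0.003,0,0.079,0,0,0,0.035 | 0.003,0,0.079,0,0,0,0.035 | 0.003,0,0.079,0,0,0,0.035 | 0.003,0,0.079,0,0,0,0.035 | 0.003,0,0.079,0,0,0,0.035", clamp_n=25)

```text
time: 11.75
tcp_pos: [0.5367, -0.2466, 0.0593]
tool_rot: [0.998, -0.065, 0.002, 0.0]
contact_force: [-0.7, 3.5, 7.8]
width: 0.0462
grasp_force: 25.1
```

```bash
python3 go.py .5271 .2443 .19 -97.5
```

```text
d [-0.0727 -0.4854 -0.1311] rot [ 0.0001 -0.0048  0.0005] yang -97.5 tcp [ 0.5367 -0.2466  0.0593] F [-0.7  3.5  7.8] w 0.0462 g 25.1 t 11.75
```

Request:
inch_along(steps="0,0,-0.05,0,0,0,0.035 | 0,0,-0.1,0,0,0,0.035 | -0.007,-0.045,-0.13,0,0,0,0.035 | -0.014,-0.095,-0.131,0,0,0,0.035 | -0.021,-0.145,-0.131,0,0,0,0.035 | -0.029,-0.194,-0.131,0,0,0,0.035 | -0.036,-0.243,-0.131,0,0,0,0.035 | -0.044,-0.292,-0.131,0,0,0,0.035 | -0.051,-0.340,-0.131,0,0,0,0.035 | -0.058,-0.388,-0.131,0,0,0,0.035")

```text
time: 12.75
tcp_pos: [0.5279, 0.1465, 0.1891]
tool_rot: [0.998, -0.066, 0.001, -0.0]
contact_force: [1.9, 0.3, -0.5]
width: 0.0463
grasp_force: 26.2
```

```bash
python3 go.py .5271 .2443 .19 -97.5
```

```text
d [-0.0136 -0.0969 -0.0008] rot [-0.0006 -0.0026 -0.0008] yang -97.5 tcp [0.5279 0.1465 0.1891] F [ 1.9  0.3 -0.5] w 0.0463 g 26.2 t 12.75
```

Request:
inch_along(steps="-0.007,-0.048,0,0,0,0,0.035 | -0.014,-0.093,0,0,0,0,0.035 | -0.014,-0.097,0.0,0,0,0,0.035 | -0.014,-0.097,0.04,0,0,0,0.035 | -0.014,-0.097,0.08,0,0,0,0.035 | -0.014,-0.097,0.107,0,0,0,0.035 | -0.014,-0.097,0.115,0,0,0,0.035 | -0.014,-0.097,0.115,0,0,0,0.035 | -0.014,-0.097,0.115,0,0,0,0.035")

```text
time: 13.65
tcp_pos: [0.5278, 0.2431, 0.0746]
tool_rot: [0.998, -0.066, 0.001, -0.001]
contact_force: [0.4, 0.2, 0.2]
width: 0.0468
grasp_force: 26.2
```

```bash
python3 go.py .5271 .2443 .0693 -97.5
```

```text
d [-0.0009 -0.001   0.0053] rot [-0.0018 -0.0024 -0.0006] yang -97.5 tcp [0.5278 0.2431 0.0746] F [0.4 0.2 0.2] w 0.0468 g 26.2 t 13.65
```

Request:
inch_along(steps="0,0,0.002,0,0,0,0.035 | 0,0,0.0035,0,0,0,0.035 | 0,0,0.005,0,0,0,0.035 | 0,0,0.0065,0,0,0,0.035 | 0,0,0.0065,0,0,0,0.035")

```text
time: 14.15
tcp_pos: [0.5283, 0.2436, 0.0688]
tool_rot: [0.998, -0.066, 0.002, -0.001]
contact_force: [-1.6, -1.2, 14.6]
width: 0.0461
grasp_force: 26.6
```

```bash
python3 go.py .5271 .2443 .0693 -97.5
```

```text
d [-0.0013 -0.0005 -0.0005] rot [-0.0024 -0.004  -0.0002] yang -97.5 tcp [0.5283 0.2436 0.0688] F [-1.6 -1.2 14.6] w 0.0461 g 26.6 t 14.15
```

Request:
inch_along(steps="0,0,-0.001,0,0,0,0.06 | 0,0,-0.001,0,0,0,0.06 | 0,0,-0.001,0,0,0,0.06 | 0,0,-0.03,0,0,0,0.06 | 0,0,-0.07,0,0,0,0.06 | 0,0,-0.11,0,0,0,0.06 | 0,0.04,-0.13,0,0,0,0.06 | 0,0.09,-0.13,0,0,0,0.06 | 0,0.14,-0.13,0,0,0,0.06 | 0,0.19,-0.13,0,0,0,0.06")

```text
time: 15.15
tcp_pos: [0.5012, 0.0525, 0.1961]
tool_rot: [0.998, -0.065, 0.0, -0.0]
contact_force: [1.2, -0.7, 0.1]
width: 0.0602
grasp_force: 0.0
```

```bash
python3 go.py .52 -.15 .2 -98
```

```text
d [ 0.045   0.1984 -0.004 ] rot [-0.0004 -0.0004  0.0088] yang -97.5 tcp [0.5012 0.0525 0.1961] F [ 1.2 -0.7  0.1] w 0.0602 g 0.0 t 15.15
```

Run:
```python
from h import *
from go import caddy
im,d,K,T=snap("top","4"); im2,d2,K2,T2=snap("side","4")
a=cv2.resize(im2[120:330,230:430],None,fx=3.8,fy=2.85*0+2.8,interpolation=cv2.INTER_CUBIC);cv2.imwrite("pics/side4.png",a[:,:,::-1])
m=cv2.inRange(cv2.cvtColor(im,cv2.COLOR_RGB2HSV),(95,100,60),(120,255,255))
l=cv2.connectedComponentsWithStats(m)
for s,c in zip(l[2][1:],l[3][1:]):
    if s[4]>40: print("cup",s,c,ray(*c,K,T,.06),caddy(0,.08))
# box: combine top captures for wall/clip
P=np.nanmedian(np.stack([cloud(*load("top",k)[1:]) for k in"0123"]),0)
np.set_printoptions(suppress=True)
c0=np.array([.52,-.42]);a=np.radians(-8.2);Rm=np.array([[np.cos(a),-np.sin(a)],[np.sin(a),np.cos(a)]])
sub=P[155:222,408:462].reshape(-1,3);L=(sub[:,:2]-c0)@Rm
s=(sub[:,2]>.045)&(sub[:,2]<.068);r=cv2.minAreaRect((sub[s,:2]*1000).astype(np.float32));print("rim",s.sum(),r)
h=sub[:,2]>.08;print("handles n",h.sum(),"local mean",L[h].mean(0),"range",L[h].min(0),L[h].max(0),"world",sub[h].mean(0))
for k in"0123":
  im,_,K,T=load("top",k);m=cv2.inRange(cv2.cvtColor(im,cv2.COLOR_RGB2HSV),(0,180,80),(6,255,255));m[:,:410]=0
  v,u=np.nonzero(m);print(k,len(u),u.mean(),v.mean(),u.min(),u.max(),v.min(),v.max())
for v in range(m.shape[0]):
    w=np.nonzero(m[v])[0]
    if len(w):print(v,w.min(),w.max(),np.round(P[v,w.min():w.max()+1,2],3))
```

```text
cup [241 173  16  16 129] [248.76744186 180.63565891] [0.52384519 0.24347999 0.06      ] (np.float64(0.5271420953776041), np.float64(0.24431558890990485))
cup [163 178  25  16 147] [177.97278912 187.11564626] [0.49376686 0.49280123 0.06      ] (np.float64(0.5271420953776041), np.float64(0.24431558890990485))
rim 489 ((520.3873291015625, -416.54583740234375), (97.96390533447266, 161.41290283203125), 81.57070922851562)
handles n 53 local mean [0.00556052 0.03956905] range [-0.00936573  0.02289778] [0.01999812 0.06242844] world [ 0.53114736 -0.38162858  0.09652215]
0 103 433.6990291262136 189.1359223300971 419 487 176 234
1 79 444.4810126582278 198.29113924050634 419 487 176 234
2 113 437.7699115044248 191.26548672566372 420 487 171 233
3 61 440.91803278688525 194.95081967213116 420 487 176 234
176 421 421 [0.101]
177 421 422 [0.104 0.1  ]
178 421 432 [0.105 0.095 0.071 0.08  0.071 0.079 0.004 0.004 0.087 0.097 0.102 0.108]
179 421 432 [0.105 0.093 0.07  0.067 0.072 0.076 0.072 0.081 0.09  0.096 0.108 0.103]
180 421 431 [0.106 0.092 0.071 0.074 0.068 0.071 0.076 0.081 0.094 0.094 0.102]
181 421 431 [0.107 0.087 0.074 0.069 0.067 0.071 0.074 0.081 0.094 0.098 0.107]
182 421 431 [0.105 0.086 0.072 0.066 0.072 0.07  0.076 0.083 0.094 0.103 0.112]
183 421 431 [0.104 0.077 0.069 0.072 0.068 0.073 0.083 0.089 0.093 0.102 0.106]
184 421 431 [0.099 0.076 0.073 0.072 0.065 0.072 0.079 0.088 0.089 0.103 0.105]
185 422 430 [0.07  0.072 0.071 0.061 0.073 0.08  0.084 0.096 0.1  ]
186 422 427 [0.067 0.074 0.073 0.072 0.075 0.086]
187 421 425 [0.058 0.062 0.066 0.068 0.072]
188 420 425 [0.052 0.061 0.051 0.057 0.045 0.06 ]
189 425 425 [0.061]
221 476 476 [0.054]
222 478 478 [0.045]
223 481 481 [0.048]
224 482 484 [0.04  0.045 0.05 ]
225 487 487 [0.047]
227 479 480 [0.048 0.052]
228 482 483 [0.047 0.054]
229 486 486 [0.055]
231 478 478 [0.045]
232 480 481 [0.044 0.048]
233 483 483 [0.045]
234 487 487 [0.049]
```

View pics/side4.png

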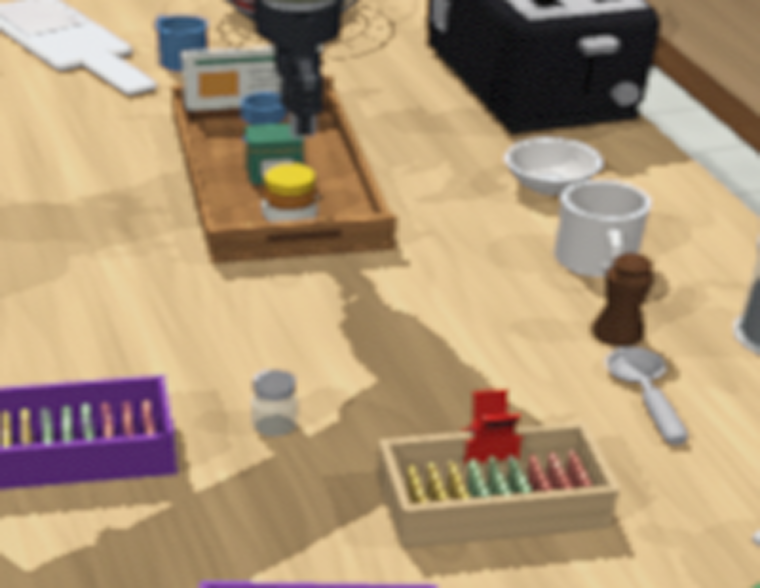

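All three stand in the caddy: jar at crop (290,195), tin (275,155), cup (262,105), with the card upright behind them. The clip at crop (492,425) is free to approach.

Run:
```python
from h import *
im,d,K,T=load("top","4")
L=ray(420.5,180.3,K,T,.104);R=ray(432,181.5,K,T,.104);print(L,R,(L+R)/2,np.linalg.norm(L-R),np.degrees(np.arctan2(*(L-R)[[1,0]])))
# side view: red blob, handle top rows
im,d,K,T=load("side","4");m=cv2.inRange(cv2.cvtColor(im,cv2.COLOR_RGB2HSV),(0,150,60),(8,255,255))
for v in range(255,295,2):
    w=np.nonzero(m[v,340:380])[0]+340
    if len(w):print(v,w.min(),w.max(),end="; ")
print()
for p in((.530,-.385,.104),(.530,-.365,.104),(.530,-.405,.104),(.53,-.385,.064)):print(p,proj(p,K,T).round(1))
```

```bash
python3 go.py .530 -.384 .17 -98.2
```

```text
[ 0.53150955 -0.35917539  0.104     ] [ 0.52830226 -0.39905349  0.104     ] [ 0.52990591 -0.37911444  0.104     ] 0.04000686714752514 85.40175180883439
259 356 362; 261 354 362; 263 355 362; 265 355 363; 267 354 363; 269 354 366; 271 354 364; 273 354 364; 275 355 366; 277 353 366; 279 353 366; 281 352 366; 283 352 362; 
(0.53, -0.385, 0.104) [360.8 264.9]
(0.53, -0.365, 0.104) [358.2 260. ]
(0.53, -0.405, 0.104) [363.5 270. ]
(0.53, -0.385, 0.064) [359.7 274.6]
d [0.0894 0.4212 0.0271] rot [0.0035 0.0005 0.0005] yang -98.2 tcp [0.5014 0.0457 0.1956] F [ 0.7  0.6 -1.1] w 0.0599 g 0.0 t 15.25
```

Request:
inch_along(steps="0.01,0.05,0.0,0,0,0,0.066 | 0.02,0.1,0.0,0,0,0,0.066 | 0.03,0.15,0,0,0,0,0.066 | 0.04,0.2,0,0,0,0,0.066 | 0.05,0.25,0,0,0,0,0.066 | 0.06,0.3,0,0,0,0,0.066 | 0.07,0.35,0.01,0,0,0,0.066 | 0.08,0.4,0.02,0,0,0,0.066 | 0.09,0.416,0.027,0,0,0,0.066 | 0.09,0.416,0.027,0,0,0,0.066", clamp_n=25)

```text
time: 16.25
tcp_pos: [0.5345, -0.3748, 0.1658]
tool_rot: [0.998, -0.069, -0.002, -0.0]
contact_force: [0.2, 0.3, -0.6]
width: 0.0663
grasp_force: 0.0
```

```bash
python3 go.py .531 -.379 .097 -98
```

```text
d [-0.0026  0.0046  0.0688] rot [0.0002 0.004  0.0017] yang -97.9 tcp [ 0.5345 -0.3748  0.1658] F [ 0.2  0.3 -0.6] w 0.0663 g 0.0 t 16.25
```

Request:
inch_along(steps="0,0,0,0,0,0,0.066 | 0,0,0,0,0,0,0.066")

```text
time: 16.45
tcp_pos: [0.5374, -0.3681, 0.169]
tool_rot: [0.998, -0.065, 0.0, -0.001]
contact_force: [0.5, 0.5, -0.1]
width: 0.0664
grasp_force: 0.0
```

Run:
```python
from h import *
im,d,K,T=snap("side","5")
a=cv2.resize(im[190:320,290:430],None,fx=5,fy=4.6,interpolation=cv2.INTER_CUBIC);cv2.imwrite("pics/side5.png",a[:,:,::-1])
```

```bash
python3 go.py .531 -.379 .097 -98
```

```text
d [-0.0051  0.0117  0.0723] rot [-0.001  -0.0007  0.0108] yang -97.4 tcp [ 0.5375 -0.3681  0.1694] F [0.9 0.4 0.1] w 0.0661 g 0.0 t 16.5
```

View pics/side5.png

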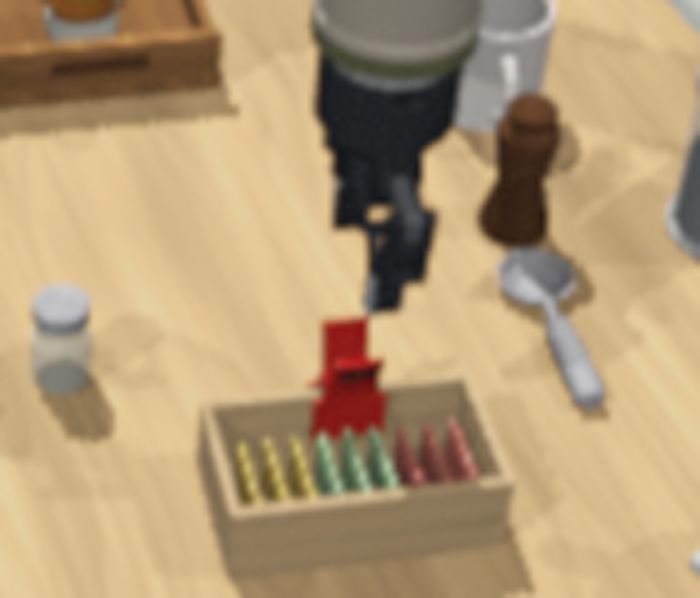

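The gripper hovers above and slightly off the clip: the near fingertip is at crop (385,300) and the handle tops are at (345,325). I'll centre it, descend, then squeeze.

Request:
inch_along(steps="-0.005,0.0117,0,0,0,0.01,0.066 | -0.005,0.0117,0.01,0,0,0.01,0.066 | -0.005,0.0117,0.03,0,0,0.01,0.066 | -0.005,0.0117,0.05,0,0,0.01,0.066 | -0.005,0.0117,0.072,0,0,0.01,0.066 | -0.005,0.0117,0.072,0,0,0.01,0.066 | -0.005,0.0117,0.072,0,0,0.01,0.066")

```text
time: 17.2
tcp_pos: [0.5298, -0.3807, 0.0967]
tool_rot: [0.998, -0.071, -0.0, -0.0]
contact_force: [-0.3, 0.4, -0.0]
width: 0.066
grasp_force: 0.0
```

```bash
python3 go.py .531 -.379 .097 -98
```

```text
d [ 0.0009 -0.0019 -0.0003] rot [-0.0008  0.0009 -0.0017] yang -98.1 tcp [ 0.5298 -0.3807  0.0967] F [-0.3  0.4 -0. ] w 0.066 g 0.0 t 17.2
```

No contact. Now I squeeze.

Request:
inch_along(steps="0,0,0,0,0,0,0.045 | 0,0,0,0,0,0,0.03 | 0,0,0,0,0,0,0.02 | 0,0,0,0,0,0,0.008 | 0,0,0,0,0,0,0.008 | 0,0,0,0,0,0,0.008 | 0,0,0,0,0,0,0.008", clamp_n=40)

```text
time: 17.9
tcp_pos: [0.5319, -0.382, 0.1002]
tool_rot: [0.998, -0.071, 0.003, 0.001]
contact_force: [-0.5, 0.3, 10.8]
width: 0.0164
grasp_force: 42.1
```

Run:
```python
from h import *
im,d,K,T=snap("side","6")
a=cv2.resize(im[220:310,310:420],None,fx=6,fy=6,interpolation=cv2.INTER_CUBIC);cv2.imwrite("pics/side6.png",a[:,:,::-1])
```

```bash
python3 go.py .531 -.379 .2 -98
```

```text
d [-0.0008 -0.0026 -0.0998] rot [ 0.0022 -0.0052 -0.0016] yang -98.1 tcp [ 0.5319 -0.382   0.1002] F [ 0.2  0.2 10.1] w 0.0168 g 42.1 t 17.95
```

View pics/side6.png

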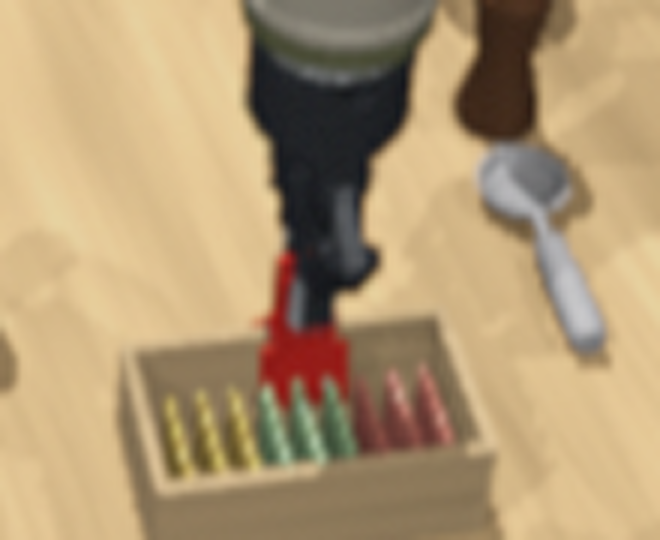

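Both handles are squeezed to about 17 mm. The lips show at crop (262–348, 345) and the finger at (313,300), so the grip sits about 4 mm off-centre along the pin. Lifting straight up.

Request:
inch_along(steps="0,0,-0.01,0,0,0,0.008 | 0,0,-0.03,0,0,0,0.008 | 0,0,-0.06,0,0,0,0.008 | 0,0,-0.1,0,0,0,0.008 | 0,0,-0.14,0,0,0,0.008 | 0,0,-0.14,0,0,0,0.008 | 0,0,-0.14,0,0,0,0.008")

```text
time: 18.65
tcp_pos: [0.5307, -0.3812, 0.239]
tool_rot: [0.998, -0.071, 0.001, 0.001]
contact_force: [-0.0, 0.2, -1.3]
width: 0.0164
grasp_force: 40.5
```

```bash
python3 go.py .535 .2 .26 -97.5
```

```text
d [-0.0774 -0.576  -0.0219] rot [ 0.0011 -0.003  -0.0103] yang -98.1 tcp [ 0.5307 -0.3812  0.239 ] F [-0.   0.2 -1.3] w 0.0164 g 40.5 t 18.65
```

Request:
inch_along(steps="-0.006,-0.045,-0.02,0,0,0,0.008 | -0.013,-0.095,-0.022,0,0,0,0.008 | -0.02,-0.145,-0.022,0,0,0,0.008 | -0.026,-0.195,-0.022,0,0,0,0.008 | -0.033,-0.245,-0.022,0,0,0,0.008 | -0.04,-0.295,-0.022,0,0,0,0.008 | -0.046,-0.344,-0.022,0,0,0,0.008 | -0.053,-0.393,-0.022,0,0,0,0.008 | -0.06,-0.442,-0.022,0,0,0,0.008 | -0.06,-0.442,-0.022,0,0,-0.01,0.008")

```text
time: 19.65
tcp_pos: [0.5309, 0.0743, 0.2581]
tool_rot: [0.998, -0.059, -0.001, -0.002]
contact_force: [-0.4, -0.1, 0.5]
width: 0.0165
grasp_force: 40.5
```

```bash
python3 go.py .535 .2 .26 -97.5
```

Run:
```python
from h import *
o=[]
for n in("top","side"):
    im,d,K,T=snap(n,"7")
    h=cv2.cvtColor(im,cv2.COLOR_RGB2HSV);m=cv2.inRange(h,(0,170,60),(6,255,255))
    l=cv2.connectedComponentsWithStats(m)
    for s,c in zip(l[2][1:],l[3][1:]):
        if s[4]>15:print(n,s,c.round(1))
    from go import ctrl as C
    p=C.get_state()["tcp_pos"];print(n,"tcp px",proj(p,K,T),"pin px",proj(p-[0,0,.036],K,T))
    u,v=map(int,proj(p-[0,0,.04],K,T));u0=max(u-30,0);v0=max(v-30,0)
    o.append(cv2.resize(im[v0:v0+60,u0:u0+60],(400,400),interpolation=cv2.INTER_CUBIC))
cv2.imwrite("pics/clip7.png",np.hstack(o)[:,:,::-1])
```

```text
d [-0.0108 -0.1253 -0.0014] rot [-0.0037  0.0026  0.0123] yang -96.8 tcp [0.5309 0.0743 0.2581] F [-0.4 -0.1  0.5] w 0.0165 g 40.5 t 19.65
top [138 147  21  17 278] [147.7 154.6]
top [431 170  15   7  34] [438.  173.4]
top [477 222  11   5  20] [481.6 223.8]
top [477 226  11   5  18] [482.2 228.3]
top [473 230  16   5  23] [480.  232.3]
top tcp px [294.16060861 166.57797021] pin px [294.85396363 169.21137547]
side [290 108  13  11  96] [295.8 113.6]
side [308 144  12  16 148] [313.5 151.9]
side tcp px [314.72879902 137.47857598] pin px [314.56490951 146.6399704 ]
```

View pics/clip7.png

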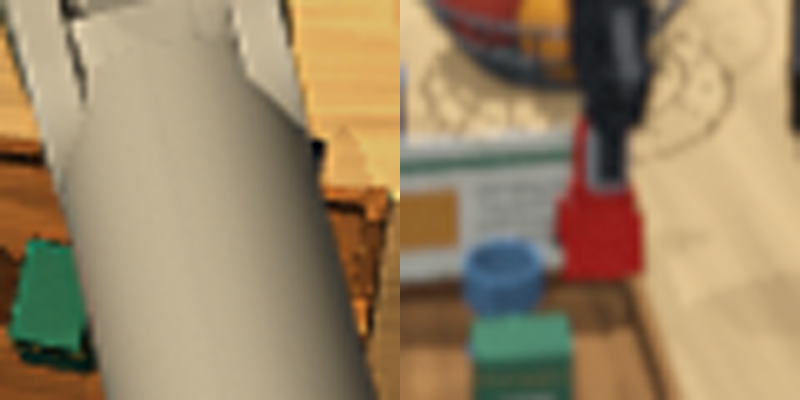

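Create lip.py:
```python
from h import *
from scipy.spatial.transform import Rotation as R
def lip(k):
    im,d,K,T=load("side",k);h=cv2.cvtColor(im,cv2.COLOR_RGB2HSV)
    m=cv2.inRange(h,(0,150,50),(8,255,255));s=np.load(f"tcp{k}.npy");p,q=s[:3],R.from_quat(s[3:]).as_matrix()
    c=proj(p-[0,0,.06],K,T);n,l,st,ce=cv2.connectedComponentsWithStats(m)
    i=1+np.argmin([np.linalg.norm(x-c)+(1e3 if t[4]<60 else 0) for x,t in zip(ce[1:],st[1:])]);b=l==i;print("blob",st[i],ce[i])
    v0,v1=st[i][1],st[i][1]+st[i][3]
    for v in range(v0,v1):
        w=np.nonzero(b[v])[0];print(v,w.min(),w.max(),end="; ")
    # predicted near-jaw outer lip corners, offset o along tool x, pin a below tcp
    for a in(.034,.038):
        print("\npin",a,[proj(p+q@np.array([x,.0145,a+.039]),K,T).round(1) for x in(-.022,0,.022)])
if __name__=="__main__":
    import sys;lip(sys.argv[1])
```

Run:
```python
from h import *
s=ctrl.get_state();np.save("tcp7.npy",np.r_[s["tcp_pos"],s["tool_rot"]]);print(s["tcp_pos"])
for n in("side","top"):
    im,d,K,T=load(n,"0");h=cv2.cvtColor(im,cv2.COLOR_RGB2HSV)
    e=[proj((.537+sx*.074*np.cos(.131),.3197-sx*.074*np.sin(.131),.115),K,T).round(1) for sx in(-1,1)];print(n,"pred top corners",e)
    if n=="side":
        for u in(284,292,300,308):
            print(u,[tuple(im[v,u]) for v in range(134,145)])
        for v in(144,148,152):print(v,[int(x) for x in im[v,274:282].sum(1)],[int(x) for x in im[v,310:320].sum(1)])
```

```bash
python3 lip.py 7
```

```text
[0.53204908 0.06671027 0.25786153]
side pred top corners [array([277.8, 138.1]), array([314.9, 135.3])]
284 [(np.uint8(128), np.uint8(111), np.uint8(101)), (np.uint8(126), np.uint8(110), np.uint8(100)), (np.uint8(133), np.uint8(121), np.uint8(113)), (np.uint8(153), np.uint8(149), np.uint8(145)), (np.uint8(162), np.uint8(163), np.uint8(160)), (np.uint8(156), np.uint8(157), np.uint8(150)), (np.uint8(138), np.uint8(144), np.uint8(135)), (np.uint8(101), np.uint8(120), np.uint8(107)), (np.uint8(84), np.uint8(107), np.uint8(92)), (np.uint8(126), np.uint8(134), np.uint8(123)), (np.uint8(154), np.uint8(153), np.uint8(144))]
292 [(np.uint8(223), np.uint8(195), np.uint8(146)), (np.uint8(208), np.uint8(179), np.uint8(131)), (np.uint8(193), np.uint8(166), np.uint8(126)), (np.uint8(183), np.uint8(168), np.uint8(147)), (np.uint8(171), np.uint8(169), np.uint8(160)), (np.uint8(155), np.uint8(157), np.uint8(149)), (np.uint8(126), np.uint8(133), np.uint8(123)), (np.uint8(86), np.uint8(105), np.uint8(93)), (np.uint8(117), np.uint8(126), np.uint8(116)), (np.uint8(151), np.uint8(152), np.uint8(144)), (np
[... 1168 characters left out ...]
71, 565]
148 [575, 514, 436, 409, 438, 465, 476, 457] [439, 448, 458, 470, 461, 372, 304, 391, 533, 565]
152 [533, 373, 249, 258, 360, 448, 473, 454] [444, 459, 465, 456, 403, 282, 264, 356, 470, 543]
top pred top corners [array([220.3, 193.8]), array([228.7, 152.5])]
blob [308 143  12  17 160] [313.325   152.03125]
143 310 310; 144 310 311; 145 310 311; 146 309 318; 147 308 318; 148 308 319; 149 308 319; 150 308 319; 151 308 319; 152 308 319; 153 308 319; 154 309 319; 155 309 319; 156 309 319; 157 308 319; 158 308 318; 159 308 313; 
pin 0.034 [array([308.7, 158.6]), array([315.1, 158.1]), array([321.4, 157.6])]

pin 0.038 [array([308.7, 159.6]), array([315.1, 159.1]), array([321.4, 158.6])]
```

```bash
python3 go.py .5415 .3191 .225 -97.5
```

```text
d [-0.0225 -0.2516  0.0329] rot [-0.      0.0023  0.0039] yang -97.3 tcp [0.532  0.0667 0.2579] F [-0.2 -1.5 -0.9] w 0.0163 g 40.5 t 19.75
```

Request:
inch_along(steps="-0.004,-0.045,0,0,0,0,0.008 | -0.009,-0.09,0,0,0,0,0.008 | -0.013,-0.135,0,0,0,0,0.008 | -0.017,-0.18,0,0,0,0,0.008 | -0.02,-0.22,0.01,0,0.002,0.004,0.008 | -0.0225,-0.2516,0.033,0,0.002,0.004,0.008 | -0.0225,-0.2516,0.033,0,0.002,0.004,0.008 | -0.0225,-0.2516,0.033,0,0.002,0.004,0.008 | -0.0225,-0.2516,0.033,0,0.002,0.004,0.008 | -0.0225,-0.2516,0.033,0,0.002,0.004,0.008")

```text
time: 20.75
tcp_pos: [0.5448, 0.3154, 0.2269]
tool_rot: [0.998, -0.069, 0.002, 0.0]
contact_force: [0.4, -0.2, -0.6]
width: 0.0165
grasp_force: 40.5
```

Create look.py:
```python
import sys
from h import *
k=sys.argv[1]
snap("side",k);s=ctrl.get_state();np.save(f"tcp{k}.npy",np.r_[s["tcp_pos"],s["tool_rot"]])
im,d,K,T=load("side",k);cv2.imwrite(f"pics/s{k}.png",cv2.resize(im[110:190,250:350],None,fx=7,fy=7,interpolation=cv2.INTER_CUBIC)[:,:,::-1])
```

```bash
python3 look.py 8; python3 lip.py 8; echo; python3 go.py .5415 .3191 .225 -97.5
```

```text
blob [289 109  16  22 185] [296.8       121.5027027]
109 292 295; 110 291 295; 111 290 295; 112 290 295; 113 290 295; 114 290 295; 115 289 295; 116 290 295; 117 292 295; 118 293 295; 119 294 302; 120 293 303; 121 292 303; 122 293 304; 123 293 304; 124 293 304; 125 293 304; 126 293 304; 127 293 304; 128 294 304; 129 294 304; 130 294 304; 
pin 0.034 [array([293.4, 130.5]), array([299.1, 130.1]), array([304.7, 129.7])]

pin 0.038 [array([293.5, 131.4]), array([299.1, 131. ]), array([304.7, 130.6])]

d [-0.0036 -0.0028  0.0019] rot [-0.0004 -0.0035 -0.0071] yang -97.9 tcp [0.5446 0.3158 0.227 ] F [ 0.3  0.8 -0.2] w 0.0166 g 40.5 t 20.8
```

View pics/s8.png

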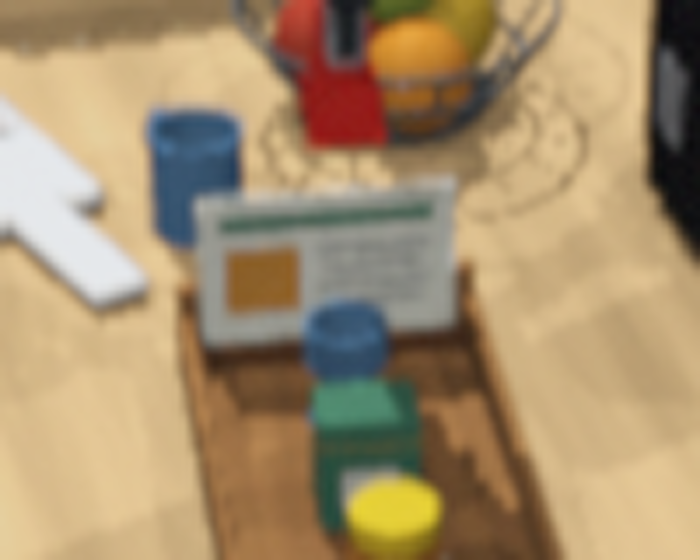

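The clip's lips are at crop (308–388, 145), above the card's top edge, which runs from (197,200) to (455,180). The lips sit only about 1.5 mm off the TCP along the pin. I'll correct that and then lower.

Request:
inch_along(steps="0,0,0,0,0,0,0.008 | 0,0,0,0,0,0,0.008 | 0,0,0,0,0,0,0.008")

```text
time: 21.1
tcp_pos: [0.5436, 0.3174, 0.2264]
tool_rot: [0.998, -0.068, 0.001, -0.0]
contact_force: [0.5, 0.2, -0.9]
width: 0.0165
grasp_force: 40.5
```

```bash
python3 go.py .5385 .3195 .197 -97.5
```

```text
d [-0.0055 -0.0014  0.0294] rot [-0.0005 -0.0023 -0.0046] yang -97.8 tcp [0.5436 0.3174 0.2264] F [ 0.5  0.2 -0.9] w 0.0165 g 40.5 t 21.1
```

Request:
inch_along(steps="-0.005,-0.0015,0,0,0,-0.005,0.008 | -0.005,-0.0015,0,0,0,-0.005,0.008 | -0.005,-0.0015,0.015,0,0,-0.005,0.008 | -0.005,-0.0015,0.029,0,0,-0.005,0.008 | -0.005,-0.0015,0.029,0,0,-0.005,0.008 | -0.005,-0.0015,0.029,0,0,-0.005,0.008 | -0.005,-0.0015,0.029,0,0,-0.005,0.008 | -0.005,-0.0015,0.029,0,0,-0.005,0.008")

```text
time: 21.9
tcp_pos: [0.5391, 0.32, 0.1977]
tool_rot: [0.998, -0.065, 0.001, -0.0]
contact_force: [-0.2, 0.1, 0.3]
width: 0.0164
grasp_force: 40.5
```

```bash
python3 look.py 9; python3 lip.py 9; echo; python3 go.py .5385 .3195 .168 -97.5
```

Run:
```python
from h import *
im,d,K,T=load("top","0");im2,d2,K2,T2=load("side","0")
# card y: fit plane in top+side depth for points on card -y face, caddy frame
a=np.radians(-7.5);e=np.array([-np.sin(a),np.cos(a)]);ex=np.array([np.cos(a),np.sin(a)]);c=np.array([.5167,.165])
for n,k,r in(("top","0",(150,200,215,240)),("top","3",(150,200,215,240)),("side","0",(130,165,270,320)),("side","4",(130,165,270,320))):
    im,d,K,T=load(n,k);q=cloud(d,K,T)[r[0]:r[1],r[2]:r[3]].reshape(-1,3);y=(q[:,:2]-c)@e;x=(q[:,:2]-c)@ex
    for lo,hi in((.06,.085),(.085,.11),(.11,.125)):
        s=(q[:,2]>lo)&(q[:,2]<hi)&(y>.13)&(y<.18);print(n,k,lo,s.sum(),np.median(y[s]).round(4),y[s].std().round(4),"slope",np.polyfit(x[s],y[s],1)[0].round(3),"xr",x[s].min().round(3),x[s].max().round(3))
```

```text
blob [289 109  14  28 159] [295.54716981 126.53459119]
109 292 293; 110 291 293; 111 290 293; 112 290 293; 113 290 293; 114 290 293; 115 289 293; 116 290 294; 117 291 294; 118 293 293; 119 293 293; 120 293 293; 121 293 293; 122 293 293; 123 293 293; 124 293 293; 125 293 294; 126 292 301; 127 291 301; 128 292 302; 129 292 302; 130 292 302; 131 292 302; 132 292 302; 133 292 301; 134 293 302; 135 293 302; 136 293 301; 
pin 0.034 [array([291.9, 136.7]), array([297.5, 136.3]), array([303. , 135.9])]

pin 0.038 [array([291.9, 137.6]), array([297.5, 137.2]), array([303. , 136.8])]

d [-0.0006  0.0006  0.0297] rot [-0.0011 -0.0027  0.0007] yang -97.5 tcp [0.5391 0.32   0.1977] F [ 0.1 -0.2 -0.1] w 0.0164 g 40.5 t 21.95
top 0 0.06 73 0.1543 0.0015 slope -0.003 xr -0.084 0.072
top 0 0.085 66 0.1543 0.0012 slope 0.008 xr -0.073 0.07
top 0 0.11 52 0.1547 0.0014 slope 0.008 xr -0.074 0.073
top 3 0.06 73 0.1541 0.0018 slope -0.001 xr -0.081 0.073
top 3 0.085 69 0.1544 0.0013 slope 0.01 xr -0.074 0.071
top 3 0.11 48 0.155 0.0013 slope 0.005 xr -0.075 0.072
side 0 0.06 186 0.154 0.0041 slope -0.008 xr -0.075 0.071
side 0 0.085 205 0.1545 0.0039 slope 0.008 xr -0.075 0.071
side 0 0.11 34 0.153 0.0036 slope -0.001 xr -0.074 0.07
side 4 0.06 136 0.1543 0.0038 slope 0.014 xr -0.076 0.022
side 4 0.085 124 0.1535 0.0039 slope -0.002 xr -0.075 0.07
side 4 0.11 24 0.1517 0.0038 slope 0.008 xr -0.074 0.069
```

Both cameras put the card's near face at y 154.4 mm in the caddy frame (expected 154.5), so the clip is centred. Lowering over the edge.

Request:
inch_along(steps="-0.0005,0,0.006,0,0,0,0.008 | -0.0005,0,0.012,0,0,0,0.008 | -0.0005,0,0.018,0,0,0,0.008 | -0.0005,0,0.024,0,0,0,0.008 | -0.0005,0,0.030,0,0,0,0.008 | -0.0005,0,0.030,0,0,0,0.008 | -0.0005,0,0.030,0,0,0,0.008 | -0.0005,0,0.030,0,0,0,0.008 | -0.0005,0,0.030,0,0,0,0.008")

```text
time: 22.85
tcp_pos: [0.5386, 0.3199, 0.1675]
tool_rot: [0.998, -0.065, 0.001, -0.0]
contact_force: [-0.9, -1.0, -1.0]
width: 0.0169
grasp_force: 40.5
```

```bash
python3 look.py 10; python3 lip.py 10; echo; python3 go.py .5385 .3195 .168 -97.5
```

```text
blob [291 124  12  20 111] [296.35135135 136.7027027 ]
124 293 294; 125 293 293; 126 293 293; 127 293 293; 128 293 293; 129 293 293; 130 293 293; 131 293 293; 132 293 300; 133 293 300; 134 292 300; 135 291 301; 136 292 301; 137 293 301; 138 293 301; 139 293 302; 140 292 302; 141 292 302; 142 292 301; 143 293 293; 
pin 0.034 [array([291.9, 143.4]), array([297.4, 142.9]), array([302.9, 142.5])]

pin 0.038 [array([291.9, 144.2]), array([297.4, 143.8]), array([302.9, 143.4])]

d [ 0.      0.0005 -0.0005] rot [-0.0008 -0.0025  0.0007] yang -97.5 tcp [0.5385 0.32   0.1675] F [-0.8  0.7 -0.2] w 0.0165 g 40.5 t 22.9
```

View pics/s10.png

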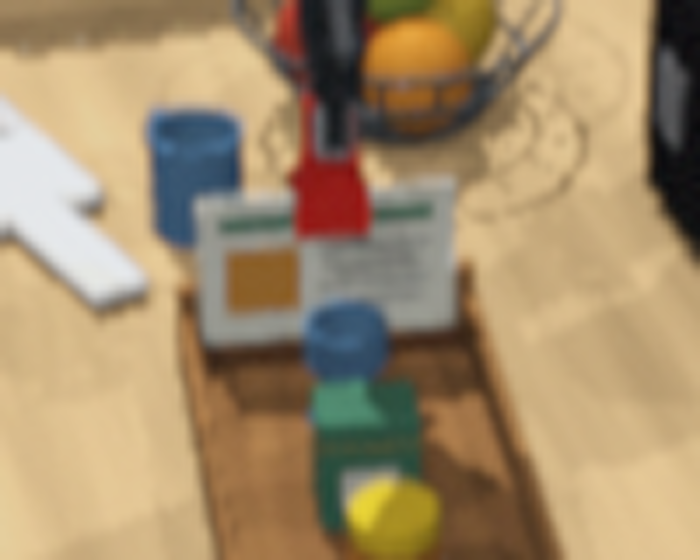

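The jaws straddle the card: the near lip is at crop (297–368, 235), about 22 mm below the top edge and centred. The card's corners have not moved, (197,200) and (455,180), and there is no contact force. Handing in.

```bash
python3 -c "
from plant import ctrl
print(ctrl.job_done())"
```

```text
the job is handed in; nothing more can be done
None
```

The job is handed in at about 23 s: the jar, tin and egg cup stand upright in the caddy, and the gripper holds the clip open over the middle of the card's top edge, lips about 22 mm down each side, with no contact showing in the force reading or the last picture.

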